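# Borescope in the sampling hole

### The job

Clamp the limestone block where it lies by swinging the toggle clamp's handle all the way down past centre, so that the rubber foot presses on the stone. Then lift the borescope out of its stand and lower its tube into the hole drilled in the block, never letting it touch the stone, until the tip is about halfway down the hole. Finish holding it there in the gripper for the picture, still, upright and centred in the hole; leave the other things on the bench where they lie.

Things in the scene. Friction and masses are not known exactly. Their poses are not given: they have to be found in the camera images.
- fixture: Fixed aluminium fixture: base plate 236 x 120 x 12 mm; origin at the centre of its underside, z up, +x along the plate from the toggle clamp to the block. The clamp stands on a riser 56 mm wide at x = -91 to -13 mm, its steel cheeks up to z = 111 mm, and moves in the plane y = 0. Stops 22 mm above the plate stand at the block's -x and -y sides.
- clamp_handle (a joint): Toggle clamp handle, rad: 0 = closed, at its stop, level, pointing along the fixture's -x; grows as it swings up about handle_pin (1.57 upright, 1.74 upper stop). Starts at 1.2 to 1.6; stays where left (friction about 1 N at the grip). Dead centre at 0.10: above it the foot's pressure pushes the handle up (about 1 N at the grip), below it holds it down. A link moves the arm with it.
- handle_pin (a point): Axis of the handle's fixed pin on the fixture, 103 mm above the bench, parallel to the fixture's y; the handle turns about it.
- handle_grip (a point): Middle of the handle's black rubber grip, on its centre line, 95 mm from handle_pin along the handle and 9.5 mm to its upper side. The grip is a round bar 17 mm thick, 34 to 130 mm from the pin. z axis: square to the handle, up when closed, towards the fixture's +x when upright. Closed, it lies 112 mm above the bench, nothing below.
- clamp_arm: Steel arm of the clamp with spindle and rubber foot (17 mm diameter, 62 mm from the arm's pin); origin on its pin, 91 mm above the bench. 78 mm long, 14 mm wide. Closed it lies level, top 97 mm and spindle end 109 mm above the bench, spindle about 41 mm from the hole's axis. With the handle upright it is raised about 55 degrees, its end 160 mm above the bench.
- block: Sawn block of tan limestone, 90 (x) x 80 (y) x 55 (z) mm, loose on the fixture's plate, axes nearly those of the fixture; origin at the centre of its underside, its top face 67 mm above the bench. It weighs about 0.85 kg.
- hole_mouth (a point): Centre of the mouth of the block's only hole, in the plane of the top face: 24 mm diameter, straight down through the whole 55 mm; z axis up along the hole.
- stand: Fixed grey sheet-metal stand for the borescope: base 90 x 90 x 8 mm, two side cheeks and a top plate 56 x 66 mm with a 16 mm hole in its middle, the plate's top 112 mm above the bench; origin at the centre of its underside.
- scope: Rigid borescope, 0.17 kg, upright in the stand, housing resting on its top plate. Origin at the tube's lower tip, z up; heights from the tip: steel tube 10 mm diameter 0 to 100 mm; housing 28 mm diameter to 125 (light stub at 112 reaching 29 mm out on +x); collar to 140; grey cube camera 32 x 32 mm, 140 to 185 mm, faces square to x and y. Grip the camera's flat faces.
- scale_bar: Bystander: white scale bar with black checks, 120 x 22 x 5 mm, beside the fixture; origin under its centre.
- pencil: Bystander: yellow mechanical pencil, 110 mm long, 8 mm thick, beside the fixture; origin under its centre.
- loupe: Bystander: small folding hand lens, about 55 x 24 x 14 mm, beside the stand; origin under its case.
- wood_block: Bystander: flat wooden block 50 x 50 x 18 mm; origin under its centre.
- fossil: Bystander: rough tan rock about 100 x 75 x 45 mm; origin under its centre.
- specimen_tray: Bystander: white card tray 100 x 80 x 35 mm with a rock in it; origin under its centre.
- tweezers: Bystander: steel tweezers 135 mm long, 8 mm high; origin under their middle.
Mind the look-alikes: they are no part of the job. Several things look just like the stand: the one meant starts farthest from the robot's base.

How it is judged (in metres and radians):
On the way, in this order (a step that is already met when the one before it is completed fails the run):
1. the toggle clamp's handle is down past centre and its foot presses on the block (value of joint clamp_handle below 0.06 rad and contact force between clamp_arm and block above 5 N), for 0.2 s.
2. the borescope is lifted out of its stand, tip above the stand's top plate (z of scope in the frame of stand above 0.113 m and contact force between scope and the fingers above 1 N), for 0.1 s.
At the end, for the whole second after the job is handed in: Scope held in the gripper, still, within 0.06 rad of upright, tip 17.5 to 37.5 mm below the block's top and within 3.5 mm of the hole's axis, touching neither stone nor clamp; handle under 0.06 rad, foot pressing over 5 N; block flat, hole moved under 6 mm (all of step 1 and z of scope in the frame of hole_mouth between -0.0375 and -0.0175 m and horizontal distance between scope and hole_mouth below 0.0035 m and angle between scope's own z axis and vertical below 0.06 rad and linear speed of scope below 0.01 m/s and contact force between scope and the fingers above 2 N and contact force between scope and block below 0.2 N and contact force between scope and clamp_arm below 0.2 N and distance of hole_mouth from where it was at the start of the episode below 0.006 m and angle between block's own z axis and vertical below 0.03 rad); the arm keeps its last pose, push and grip.
It fails at once if the borescope touches the stone (contact force between scope and block above 0.2 N).
It fails at once if a bystander is disturbed (moved more than 20 mm) (distance of any of scale_bar, pencil, loupe, wood_block, fossil, specimen_tray, tweezers from where it was at the start of the episode above 0.02 m).
It also fails if it takes over 58 s, if anything falls off the work surface, if the arm or the gripper's body presses on something with over 40 N, if the wrist force passes 120 N, or if a joint passes its speed limit or range.

### The arm

A 6-joint arm with a two-finger parallel gripper is mounted at the origin on the work surface. World frame = base frame: x ahead of the robot, y to its left, z up, the work surface at z = 0. Lengths are in mm, angles in rad, forces in N, time in s.
With the tool pointing down it reaches from about 350 to 875 mm from the base axis. Payload 4.2 kg.
Tool frame: the origin (TCP) lies on the mounting face of the last link; the fingertips stand 173 mm ahead of it and the grasp point (between the pads) lies 155 mm ahead of it; z points along the fingers, y is the line along which they close (so a half turn about z gives the same grasp; the last joint's range is limited). The gripper opens to 85 mm and grips with 20 to 120 N. Pads are 22 mm wide; open, the fingers measure 114 mm over their backs; the gripper's body (76 mm by 85 mm) begins 54 mm behind the grasp point. The pads swing forward as they close: fully open they stand 13 mm farther back than shut.
Start: joints at [-0.952, 0.385, 0.008, 0, -1.194, -0.259], TCP at [220.069, -584.953, 404.712] pointing down, gripper open.
Joint ranges: [-3.14, 3.14], [-1.21, 2.06], [-1.07, 1.41], [-3.16, 2.05], [-2.99, -0.16], [-3.1, 3.1]. Speed limits (rad/s): [2.79, 2.79, 3.14, 3.14, 3.14, 3.14].

### API

Orientations are given as a unit quaternion [x, y, z, w].
In Python, from bench import arm gives the robot as it stands.
- The arm moves only by the tool carry_out, never from a script. Its argument "rows" is a list of rows, each a list of 7 numbers: the shift along the tool's x, y, z as a fraction of full scale, then the turn, a rotation vector about the tool's x, y, z as a fraction of full scale, then the opening, from -1 (shut) to 1 (fully open). A call has 1 to 12 rows; each row is the pose to reach, as a shift and turn from the pose commanded when the call began, along the tool's axes at that moment, turning the shorter way round; what a row does not reach only later rows make up. Full scale, the value 1, is 20 cm for a shift and pi rad for a turn. A row lasts 1/8 s, in which the tool goes at most 62.5 mm and 10.7 degrees, less where a joint would pass 70% of its speed; a pose out of reach is approached as far as the arm can. A call with a number of a shift or a turn outside -1 to 1 is refused whole. A call with a gripper value outside its range is refused whole. The fingers move at their own pace and stop on an object; the grip force is fixed at half the most. Time passes only in rows, so rows that repeat a pose let the fingers close. It gives the time, the measured TCP pose, the force, the opening and the grip force at its end, in the units of the state.
- arm.read_state(): the state, without advancing time (a new reading comes with each control period).
- arm.get_image(name): name is "scene" or "side" or "wrist"; returns (picture, depth): 384x512x3 uint8, red, green, blue; 384x512 float32, mm along the optical axis (not along the pixel's ray), 0 where there is no reading.
- arm.calibration(name): a dict with "mtx" (3x3 intrinsics, pixels), "cam_to_world" (4x4, takes a point from camera to world coordinates). Camera axes: x right, y up, looking along -z (the intrinsics and any distortion apply to the point x, -y, -z); pixel columns grow to the right and rows downward; lengths in mm; the calibration is good to about 2 mm. A picture is of the moment at which its call begins: read the wrist's pose just before it. calibration takes no time and is no camera call; for the wrist camera it gives the pose at the moment of the call.
- arm.job_done(): hands the job in; it is judged then, once.
The state is a dict: "clock": time; "joints": joint angles; "joint_vel": joint speeds; "joint_efforts": joint torques, N m; "position": TCP position; "ee_rot": TCP orientation; "contact_force": force on the tool from outside, world axes, zero at the start; "wrist_torque": the same for the moment, N m; "gripper_width": finger opening in mm; "grasp_force": force on a finger pad.
Only numpy, scipy, OpenCV 4.12 (cv2) and the standard library are available. Lean on these libraries where they do the work, as an engineer would, in place of code of your own. Each camera call takes 0.05 s, during which the arm holds its last target. There are 200 camera calls.

## Working session

There is one attempt and no reset: what is moved stays moved. The work goes in short steps, Python scripts to look and compute and a tool call to move; the robot and the scene stay as the last step left them, time stands still between calls to the robot, and variables do not carry over. Pictures are saved under pics/ and viewed, at most 10 in all, crops included, and the job is handed in when it is done.

Besides the shell and the picture viewer there is one more tool, called after "Call:" as name(argument=value, ...) on one line, values as JSON. carry_out: Moves the arm, as the interface text tells. Its arguments: {"type":"object","properties":{"rows":{"type":"array"}},"required":["rows"]}

```bash
mkdir -p pics; ls; cat > h.py <<'E'
import numpy as np, cv2
from bench import arm
from scipy.spatial.transform import Rotation as R
def cloud(d,cal):
    K=np.array(cal["mtx"]);T=np.array(cal["cam_to_world"])
    v,u=np.mgrid[:d.shape[0],:d.shape[1]]
    X=(u-K[0,2])/K[0,0]*d;Y=(v-K[1,2])/K[1,1]*d
    P=np.stack([X,-Y,-d],-1)@T[:3,:3].T+T[:3,3]
    P[d<=0]=np.nan
    return P
def snap(n,name):
    cal=arm.calibration(n);im,d=arm.get_image(n)
    cv2.imwrite(f"pics/{name}.png",im[:,:,::-1]);np.savez(f"{name}.npz",im=im,d=d,P=cloud(d,cal),K=cal["mtx"],T=cal["cam_to_world"])
    return im,d,cloud(d,cal)
def ray(f,u,v,z):
    K=f["K"];T=f["T"];r=T[:3,:3]@np.array([(u-K[0,2])/K[0,0],-(v-K[1,2])/K[1,1],-1]);o=T[:3,3]
    return o+r*(z-o[2])/r[2]
def move(p,q=None):
    "rows units to reach TCP position p (mm), rotation q (matrix) from measured pose"
    s=arm.read_state();Rt=R.from_quat(s["ee_rot"])
    sh=Rt.inv().apply(np.array(p)-s["position"])/200
    rv=(Rt.inv()*R.from_matrix(q)).as_rotvec()/np.pi if q is not None else np.zeros(3)
    return np.round(np.r_[sh,rv],4)
E
python3 - <<'E'
from h import *
s=arm.read_state();print(s)
for n in("scene","side","wrist"):
    im,d,P=snap(n,n+"0");c=arm.calibration(n);print(n,c["mtx"],np.round(c["cam_to_world"],3), "dist" , [k for k in c])
a=[cv2.imread(f"pics/{n}0.png") for n in("scene","side")]
E
```

```text
pics
{'clock': 0.0, 'joints': array([-9.52418043e-01,  3.85573966e-01,  6.59620128e-03, -5.20263234e-04,
       -1.19399447e+00, -2.58595334e-01]), 'joint_vel': array([ 0.00062639,  0.00030651, -0.0005287 ,  0.00120405,  0.00063941,
        0.00011269]), 'joint_efforts': array([ 9.32547628e-04, -3.92290986e+01,  1.88400275e+01,  4.18626487e+00,
       -4.64339013e-03,  1.79837798e-06]), 'position': array([ 220.00177716, -584.77338381,  403.59589769]), 'ee_rot': array([-1.78828259e-01,  9.83879673e-01,  1.08768013e-03, -2.43007882e-04]), 'contact_force': array([-0.13740433, -0.95503555, -0.0244081 ]), 'wrist_torque': array([0.02921532, 0.00018504, 0.01345902]), 'grasp_force': 0.0, 'gripper_width': 85.15167854597664}
scene [[408.22238223   0.         254.89143178]
 [  0.         408.22238223 185.92841315]
 [  0.           0.           1.        ]] [[-5.34000e-01 -6.13000e-01  5.83000e-01  1.15607e+03]
 [ 8.46000e-01 -3.94000e-01  3.61000e-01  3.97610e+02]
 [ 8.00000e-03  6.85000e-01  7.28000e-01  9.41070e+02]
 [ 0.00000e+00  0.00000e+00  0.00000e+00  1.00000e+00]] dist ['mtx', 'cam_to_world']
side [[417.61477417   0.         259.51368618]
 [  0.         417.61477417 184.00950689]
 [  0.           0.           1.        ]] [[-8.460000e-01  3.950000e-01 -3.580000e-01  5.112800e+01]
 [-5.330000e-01 -6.380000e-01  5.560000e-01  7.003470e+02]
 [-9.000000e-03  6.610000e-01  7.500000e-01  1.074283e+03]
 [ 0.000000e+00  0.000000e+00  0.000000e+00  1.000000e+00]] dist ['mtx', 'cam_to_world']
wrist [[288.72142189   0.         255.60296274]
 [  0.         288.72142189 193.54964399]
 [  0.           0.           1.        ]] [[-3.51000e-01 -8.90000e-01 -2.91000e-01  1.45159e+02]
 [ 9.36000e-01 -3.34000e-01 -1.11000e-01 -6.13234e+02]
 [ 1.00000e-03 -3.11000e-01  9.50000e-01  3.73727e+02]
 [ 0.00000e+00  0.00000e+00  0.00000e+00  1.00000e+00]] dist ['mtx', 'cam_to_world']
```

View pics/scene0.png

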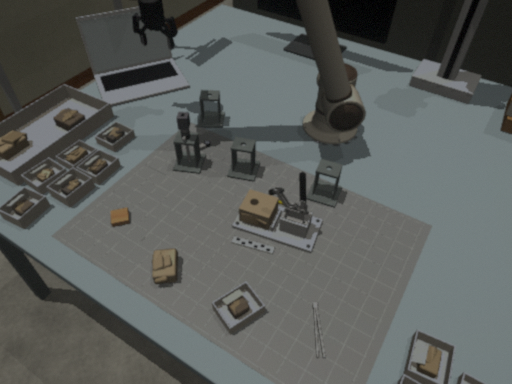

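View pics/side0.png

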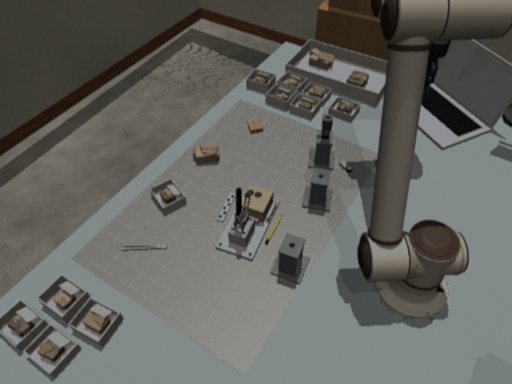

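Scene view: four stand-like things at (210,105), (188,152), (243,158) and (326,182). Only (188,152) carries the scope, with its camera at (183,122). The fixture and clamp are at (280,215) with the handle upright at (303,190). The block is at (258,207), with a dark hole near (257,203).

```bash
python3 - <<'E'
from h import *
f=np.load("scene0.npz");g=np.load("side0.npz");P=f["P"];Q=g["P"]
for n,u,v in[("standA",210,95),("scope",183,118),("standB",243,147),("standC",327,170),("block",268,200),("handle top",303,175),("handle low",303,195)]:
    print(n,np.round(P[v,u]),)
for n,u,v in[("scope",327,120),("s2",319,176),("s3",291,243),("block",255,203),("htop",238,192),("pencil",274,228)]: print(n,np.round(Q[v,u]))
for nm,Z in(("scene",P),("side",Q)):
  for lo,hi,t in((63,71,"blocktop"),(108,116,"platetop"),(292,303,"camtop"),(9,15,"base")):
    m=((Z[...,2]>lo)&(Z[...,2]<hi)&(np.hypot(Z[...,0],Z[...,1])>250)&(np.hypot(Z[...,0],Z[...,1])<900)).astype(np.uint8)
    n,l,s,c=cv2.connectedComponentsWithStats(m)
    for i in range(1,n):
      if s[i,4]>25:
        q=Z[l==i];print(nm,t,np.round(c[i]),s[i,4],np.round(np.nanmean(q,0)),np.round(np.nanmin(q,0)[:2]),np.round(np.nanmax(q,0)[:2]))
a=cv2.imread("pics/scene0.png");b=cv2.imread("pics/side0.png")
A=cv2.resize(a[80:250,160:345],None,fx=3,fy=3,interpolation=cv2.INTER_CUBIC);B=cv2.resize(b[100:270,200:340],None,fx=3,fy=3,interpolation=cv2.INTER_CUBIC)
B=B[:,:240] if 0 else B
C=np.hstack([A,B]);C=cv2.resize(C,None,fx=800/C.shape[1],fy=800/C.shape[1]);cv2.imwrite("pics/crop1.png",C);print(C.shape)
E
```

```text
standA [  75. -488.   -2.]
scope [ 444. -295.  200.]
standB [ 374. -131.  112.]
standC [330. 130. 116.]
block [484.  26.  69.]
handle top [491. 125. 229.]
handle low [493. 133. 163.]
scope [ 430. -294.  200.]
s2 [ 373. -145.  104.]
s3 [322. 126. 116.]
block [503.  27.  66.]
htop [488. 128. 228.]
pencil [423.  44.  13.]
scene blocktop [138.  52.] 51 [  64. -868.   67.] [  14. -893.] [ 111. -836.]
scene blocktop [445.  74.] 37 [-470.  275.   67.] [-479.  244.] [-459.  313.]
scene blocktop [258. 203.] 636 [509.  10.  68.] [461. -44.] [555.  59.]
scene blocktop [296. 219.] 192 [502. 127.  68.] [456.  80.] [523. 160.]
scene platetop [153.  37.] 28 [  -4. -838.  112.] [ -30. -854.] [  18. -820.]
scene platetop [450.  64.] 40 [-471.  280.  112.] [-479.  244.] [-463.  313.]
scene platetop [208.  95.] 159 [ 211. -386.  113.] [ 173. -423.] [ 246. -344.]
scene platetop [186. 138.] 196 [ 437. -304.  113.] [ 392. -351.] [ 470. -271.]
scene platetop [243. 144.] 243 [ 364. -138.  113.] [ 326. -179.] [ 400. -100.]
scene platetop [329. 168.] 297 [317. 130. 113.] [282.  94.] [350. 165.]
scene camtop [
[... 1865 characters left out ...]
 392 [317. 132. 113.] [285.  93.] [352. 168.]
side camtop [429.  81.] 42 [ 200. -521.  298.] [ 186. -540.] [ 216. -507.]
side base [448. 123.] 1205 [ 108. -739.   13.] [ -35. -890.] [ 244. -586.]
side base [313. 159.] 62 [ 460. -290.   11.] [ 427. -331.] [ 488. -252.]
side base [329. 163.] 53 [ 402. -298.   11.] [ 378. -347.] [ 424. -270.]
side base [346. 167.] 48 [ 345. -314.   13.] [ 322. -339.] [ 372. -300.]
side base [317. 200.] 197 [ 362. -129.   11.] [ 309. -192.] [418. -82.]
side base [243. 240.] 638 [481. 132.  13.] [422.  23.] [564. 196.]
side base [271. 232.] 31 [422.  61.  11.] [416.  30.] [429.  89.]
side base [292. 270.] 274 [305. 142.  11.] [268.  82.] [363. 183.]
(418, 800, 3)
```

View pics/crop1.png

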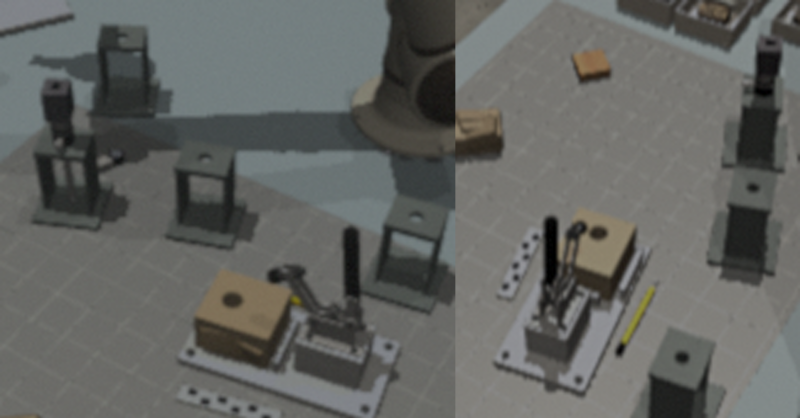

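The crop confirms the choice: the scope sits in the stand at about (435,-303), 530 mm from the base and farthest of the four. The block has one hole, at scene pixel (255,201), and the handle is almost upright. Next I go above the fixture for a close look.

```bash
python3 - <<'E'
from h import *
pts=[]
for n in("scene0","side0"):
    P=np.load(n+".npz")["P"];m=(abs(P[...,2]-12)<4)&(P[...,0]>410)&(P[...,0]<600)&(P[...,1]>-60)&(P[...,1]<200)
    pts.append(P[m][:,:2])
q=np.vstack(pts).astype(np.float32);print(cv2.minAreaRect(q))
f=np.load("scene0.npz");print("hole",ray(f,254.7,201.5,67))
for t in(0,-7,-14):
    a=np.radians(t);x=np.array([-np.cos(a),-np.sin(a),0]);z=np.array([0,0,-1.]);y=np.cross(z,x)
    print(t,move([460,70,470],np.stack([x,y,z],1)))
E
```

```text
((508.04193115234375, 71.41886901855469), (184.7367401123047, 246.40354919433594), 5.4889445304870605)
hole [507.99609312  -3.40773729  67.        ]
0 [-2.2755e+00  2.6429e+00 -3.2650e-01  5.0000e-04 -1.0000e-04  1.1450e-01]
-7 [-2.2755e+00  2.6429e+00 -3.2650e-01  5.0000e-04 -2.0000e-04  1.5340e-01]
-14 [-2.2755e+00  2.6429e+00 -3.2650e-01  5.0000e-04 -2.0000e-04  1.9230e-01]
```

Call:
carry_out(rows=[[-0.2,0.22,-0.33,0,0,0,1],[-0.76,0.88,-0.33,0,0,0,1],[-0.76,0.88,-0.33,0,0,0,1],[-0.76,0.88,-0.33,0,0,0,1],[-0.76,0.88,-0.33,0,0,0,1]])

```text
clock: 0.78
position: [300.9, -363.8, 471.7]
ee_rot: [-0.182, 0.983, -0.001, 0.001]
contact_force: [-0.3, 0.8, 0.3]
gripper_width: 85.4
grasp_force: 0.0
```

Call:
carry_out(rows=[[-0.76,0.88,0,0,0,0,1],[-0.76,0.88,0,0,0,0,1],[-0.76,0.88,0,0,0,0,1],[-0.76,0.88,0,0,0,0,1]])

```text
clock: 1.27
position: [381.0, -147.0, 470.6]
ee_rot: [-0.179, 0.984, 0.0, 0.0]
contact_force: [0.6, 0.1, 0.1]
gripper_width: 85.5
grasp_force: 0.0
```

Call:
carry_out(rows=[[-0.76,0.88,0,0,0,0.12,1],[-0.76,0.88,0,0,0,0.12,1],[-0.76,0.88,0,0,0,0.12,1],[-0.76,0.88,0,0,0,0.12,1],[-0.76,0.88,0,0,0,0.12,1],[-0.76,0.88,0,0,0,0.12,1]])

```text
clock: 2.02
position: [461.2, 69.6, 470.1]
ee_rot: [0.009, 1.0, -0.0, -0.001]
contact_force: [0.5, -0.0, 0.2]
gripper_width: 85.5
grasp_force: 0.0
```

```bash
python3 - <<'E'
from h import *
im,d,P=snap("wrist","w1");s=arm.read_state();print(s["clock"],s["position"],s["ee_rot"],s["joints"])
cv2.imwrite("pics/w1b.png",cv2.convertScaleAbs(im[:,:,::-1],alpha=1.4,beta=15))
E
```

```text
2.075 [460.95473096  68.97471965 470.35164966] [ 9.11456295e-03  9.99958285e-01 -3.07198336e-04 -5.09417626e-04] [ 4.98498385e-01  6.48457029e-02 -2.47630016e-01  4.37814711e-05
 -1.25950963e+00 -2.08753753e+00]
```

View pics/w1b.png

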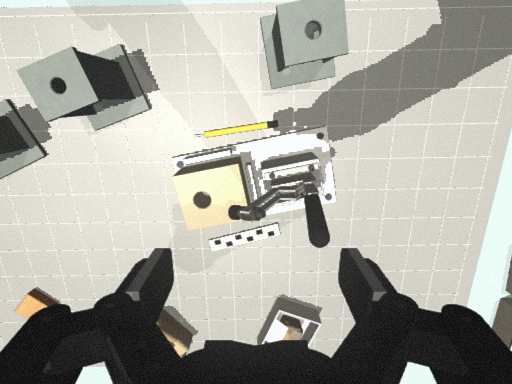

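The wrist view shows the hole at (202,200), the foot raised at (240,212), the handle end at (319,237) and the block's top at about (172–250, 158–230).

```bash
python3 - <<'E'
from h import *
f=np.load("w1.npz");P=f["P"];im=f["im"];g=cv2.cvtColor(im,cv2.COLOR_RGB2GRAY)
m=(g<60);sub=np.zeros_like(m);sub[185:216,185:220]=m[185:216,185:220]
n,l,s,c=cv2.connectedComponentsWithStats(sub.astype(np.uint8));
for i in range(1,n):
    if s[i,4]>20: print("hole px",c[i],s[i],ray(f,*c[i],67), "diam",2*np.sqrt(s[i,4]/np.pi)*375/288)
# block top
reg=(P[...,0]>440)&(P[...,0]<580)&(P[...,1]>-60)&(P[...,1]<70)
t=reg&(abs(P[...,2]-67)<4);q=P[t][:,:2].astype(np.float32);print("block",cv2.minAreaRect(q),P[t][:,2].mean())
hsv=cv2.cvtColor(im,cv2.COLOR_RGB2HSV);t=(hsv[...,1]>70)&(hsv[...,0]<30);t[:140]=0;t[240:]=0;t[:,:160]=0;t[:,260:]=0
n,l,s,c=cv2.connectedComponentsWithStats(t.astype(np.uint8));i=1+s[1:,4].argmax();v,u=np.where(l==i)
q=np.array([ray(f,a,b,67)[:2] for a,b in zip(u,v)],np.float32);print("blk colour",cv2.minAreaRect(q),s[i])
# plate
t=(abs(P[...,2]-12)<4)&(P[...,0]>410)&(P[...,0]<600)&(P[...,1]>-60)&(P[...,1]<210)&(im.min(-1)>110)
v,u=np.where(t);q=np.array([ray(f,a,b,12)[:2] for a,b in zip(u,v)],np.float32);print("plate",cv2.minAreaRect(q),cv2.boxPoints(cv2.minAreaRect(q)))
# handle: black pixels high, from all three
for nm in("w1","scene0","side0"):
    F=np.load(nm+".npz");A=F["P"];k=(A[...,2]>120)&(A[...,2]<245)&(A[...,0]>440)&(A[...,0]<570)&(A[...,1]>50)&(A[...,1]<220)
    for lo in range(120,245,12):
        b=A[k&(A[...,2]>=lo)&(A[...,2]<lo+12)]
        if len(b)>3: print(nm,lo,len(b),np.round(b.mean(0)),np.round(b.min(0)),np.round(b.max(0)))
E
```

```text
hole px [201.64766839 199.87564767] [194 192  17  16 193] [510.69449551  -5.93356421  67.        ] diam 20.41138590851098
block ((507.8179931640625, 7.928699493408203), (80.9306411743164, 90.42833709716797), 10.114282608032227) 67.56065003740791
blk colour ((518.201171875, -6.249432563781738), (21.86239242553711, 9.555639266967773), 79.6445083618164) [194 201  17   8  43]
plate ((499.34710693359375, 67.33379364013672), (119.31070709228516, 235.3220672607422), 10.535584449768066) [[419.1836   172.1035  ]
 [462.2113   -59.25141 ]
 [579.5106   -37.435913]
 [536.4829   193.919   ]]
w1 120 128 [490.  92. 126.] [476.  50. 120.] [504. 136. 132.]
w1 132 160 [488.  92. 139.] [476.  51. 132.] [507. 136. 144.]
w1 144 370 [496.  75. 150.] [477.  51. 144.] [508. 137. 156.]
w1 156 71 [482. 125. 162.] [479.  74. 156.] [499. 135. 168.]
w1 168 75 [482. 125. 174.] [479. 118. 168.] [486. 134. 180.]
w1 180 89 [482. 123. 186.] [480. 116. 180.] [490. 133. 192.]
w1 192 100 [482. 122. 198.] [480. 114. 192.] [489. 131. 204.]
w1 204 108 [483. 121. 210.] [480. 113. 204.] [489. 130. 216.]
w1 216 152 [483. 119. 
[... 691 characters left out ...]
e0 228 25 [491. 121. 232.] [482. 115. 228.] [497. 127. 237.]
side0 120 29 [493. 104. 126.] [478.  69. 121.] [506. 141. 131.]
side0 132 40 [493. 103. 138.] [478.  50. 132.] [507. 142. 143.]
side0 144 47 [493.  98. 150.] [481.  54. 144.] [511. 141. 156.]
side0 156 25 [490. 119. 161.] [481.  61. 156.] [506. 140. 167.]
side0 168 18 [486. 132. 173.] [482. 125. 168.] [494. 137. 179.]
side0 180 20 [486. 132. 187.] [482. 123. 180.] [493. 136. 191.]
side0 192 18 [487. 131. 199.] [483. 124. 193.] [494. 136. 204.]
side0 204 19 [487. 130. 211.] [482. 123. 204.] [495. 134. 215.]
side0 216 22 [487. 126. 223.] [482. 114. 216.] [494. 132. 228.]
side0 228 22 [490. 124. 232.] [484. 116. 228.] [496. 129. 237.]
```

Plate fit is 119 x 235 mm, matching the given 120 x 236, and fixture x is about (0.183,-0.983). The pin comes out near (487,136). The handle is at about 1.6 rad. I line up behind the handle with the fingers shut.

Call:
carry_out(rows=[[-0.169,0.113,0,0,0,-0.064,-1],[-0.169,0.113,0,0,0,-0.064,-1],[-0.169,0.113,0,0,0,-0.064,-1],[-0.169,0.113,0,0,0,-0.064,-1],[-0.169,0.113,0,0,0,-0.064,-1],[-0.169,0.113,0,0,0,-0.064,-1],[-0.169,0.113,0,0,0,-0.064,-1]])

```text
clock: 2.95
position: [495.0, 91.8, 470.8]
ee_rot: [-0.092, 0.996, 0.0, 0.0]
contact_force: [-0.0, -0.1, 0.5]
gripper_width: -0.1
grasp_force: 0.0
```

Call:
carry_out(rows=[[0,0,0.2,0,0,0,-1],[0,0,0.4,0,0,0,-1],[0,0,0.54,0,0,0,-1],[0,0,0.54,0,0,0,-1],[0,0,0.54,0,0,0,-1]])

```text
clock: 3.58
position: [495.2, 91.9, 362.7]
ee_rot: [-0.092, 0.996, 0.0, -0.0]
contact_force: [-0.1, 0.9, -0.4]
gripper_width: -0.1
grasp_force: 0.0
```

```bash
python3 - <<'E'
from h import *
snap("wrist","w2");im,d,P=snap("scene","s2");
w=cv2.imread("pics/w2.png")[:,100:420];c=cv2.resize(im[130:250,220:345,::-1],(400,384),interpolation=cv2.INTER_CUBIC)
cv2.imwrite("pics/m2.png",cv2.convertScaleAbs(np.hstack([w,c]),alpha=1.4,beta=15))
s=arm.read_state();print(s["position"],s["ee_rot"],s["gripper_width"])
E
```

```text
[495.16209123  91.90210771 362.88089375] [-9.18208142e-02  9.95775520e-01  1.57458316e-04  1.61526223e-04] -0.05079450736818469
```

View pics/m2.png

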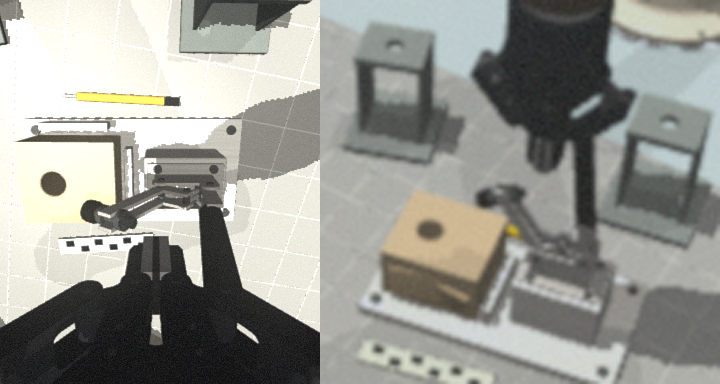

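The shut fingers stand on the block side of the handle, clear of the raised arm. In the wrist picture the fingers are at (155,250) and the handle at (215,250). Now I sweep the handle down.

Call:
carry_out(rows=[[0,0.068,0.01,0,0,0,-1],[0,0.132,0,0,0,0,-1],[0,0.197,0,0,0,0,-1],[0,0.261,0.01,0,0,0,-1],[0,0.324,0.029,0,0,0,-1],[0,0.383,0.056,0,0,0,-1],[0,0.437,0.092,0,0,0,-1],[0,0.485,0.136,0,0,0,-1],[0,0.527,0.187,0,0,0,-1],[0,0.55,0.223,0,0,0,-1],[0,0.569,0.263,0,0,0,-1],[0,0.6,0.303,0,0,0,-1]])

```text
clock: 5.18
position: [473.1, 209.7, 301.6]
ee_rot: [-0.092, 0.996, -0.0, -0.0]
contact_force: [0.5, -0.6, 0.3]
gripper_width: -0.1
grasp_force: 0.3
```

Call:
carry_out(rows=[[0,0.03,0.02,0,0,0,-1],[0,0.05,0.04,0,0,0,-1],[0,0.06,0.05,0,0,0,-1],[0,0.06,0.055,0,0,0,-1],[0,0.06,0.055,0,0,0,-1],[0,0.06,0.055,0,0,0,-1]])

```text
clock: 5.92
position: [471.3, 220.6, 293.2]
ee_rot: [-0.092, 0.996, -0.001, 0.0]
contact_force: [-2.1, -7.0, 11.4]
gripper_width: 0.1
grasp_force: 6.2
```

```bash
python3 - <<'E'
from h import *
im,d,P=snap("scene","s3");s=arm.read_state();print(s["position"],s["contact_force"],s["wrist_torque"])
snap("wrist","w3")
w=cv2.imread("pics/w3.png")[:,60:420];c=cv2.resize(im[130:250,220:345,::-1],(400,384),interpolation=cv2.INTER_CUBIC)
cv2.imwrite("pics/m3.png",cv2.convertScaleAbs(np.hstack([w,c]),alpha=1.4,beta=15))
E
```

```text
[471.29872848 220.59778294 293.23471491] [-1.04271001 -7.0377902  11.69058773] [-1.84834968  0.46126673 -0.03609168]
```

View pics/m3.png

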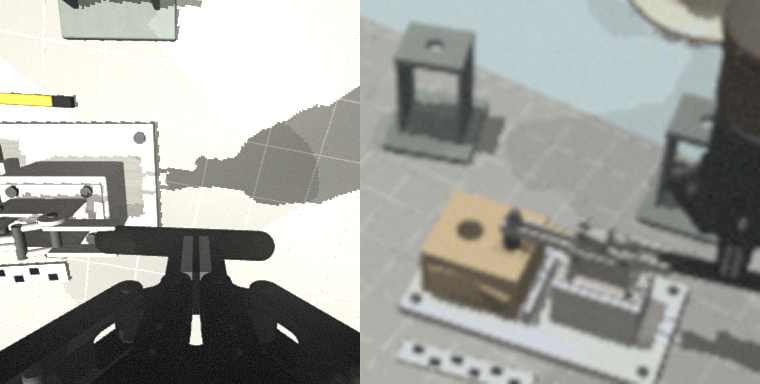

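The handle is level and the foot is on the stone (right panel, (512,240)). The tip stands at about 120 mm, against an expected 121 mm when closed. I give it a little more push, then retreat and check.

Call:
carry_out(rows=[[0,0,0.01,0,0,0,-1],[0,0,0.015,0,0,0,-1],[0,0,0.015,0,0,0,-1]])

```text
clock: 6.4
position: [471.3, 220.7, 292.7]
ee_rot: [-0.093, 0.996, -0.001, 0.001]
contact_force: [-6.3, -7.6, 26.1]
gripper_width: -0.0
grasp_force: 13.0
```

Call:
carry_out(rows=[[0,0,-0.1,0,0,0,-1],[0,0,-0.4,0,0,0,1],[0,-0.2,-0.9,0,0,0,1],[0,-0.5,-0.98,0,0,0,1],[0,-0.9,-0.98,0,0,0,1],[0,-0.9,-0.98,0,0,0,1],[0,-0.9,-0.98,0,0,0,1]])

```text
clock: 7.28
position: [504.0, 42.2, 485.0]
ee_rot: [-0.09, 0.996, 0.0, 0.001]
contact_force: [-0.3, 0.2, 0.2]
gripper_width: 85.5
grasp_force: 0.0
```

```bash
python3 - <<'E'
from h import *
im,d,P=snap("wrist","w4");g=cv2.cvtColor(im,cv2.COLOR_RGB2GRAY);s=arm.read_state();print(s["position"],s["ee_rot"],s["joints"])
f=np.load("w4.npz")
# handle slope: z along s at the grip, top surface
pin=np.array([486.7,136.1]);sd=np.array([-.183,.983])
S=(P[...,:2]-pin)@sd;n=(P[...,:2]-pin)@np.array([.983,.183])
for a,b in((40,60),(60,80),(80,100),(100,125)):
    k=(S>a)&(S<b)&(abs(n)<4)&(P[...,2]>60);print(a,k.sum(),np.median(P[k][:,2]) if k.any() else 0)
# hole: find dark ellipse
px=None
K=f["K"];T=f["T"];w=np.array([510.7,-5.9,67.]);c=T[:3,:3].T@(w-T[:3,3]);u=K[0,2]+K[0,0]*c[0]/-c[2];v=K[1,2]-K[1,1]*c[1]/-c[2];print("hole pred px",u,v)
u,v=int(u),int(v);cr=im[v-40:v+40,u-40:u+40,::-1];
cs=P[v-15:v+15,u-15:u+15,2];print("crop",u,v)
cam="pics/m4.png";cv2.imwrite(cam,np.hstack([cv2.resize(cr,(400,400),interpolation=cv2.INTER_NEAREST),cv2.resize(cv2.convertScaleAbs(im[:,:,::-1],alpha=1.3,beta=10)[:,:],(400,400))]))
E
```

```text
[503.92742002  43.47869156 484.31395424] [-9.03936366e-02  9.95905964e-01  3.45183277e-04  4.26590899e-04] [ 4.07407840e-01  1.29871618e-01 -1.39044094e-01 -4.04788231e-04
 -1.30085481e+00 -1.79706201e+00]
40 124 117.2856558187498
60 114 118.96024415014134
80 110 120.8956366243246
100 147 122.78200736959576
hole pred px 220.09590182936284 158.59761846266503
crop 220 158
```

View pics/m4.png

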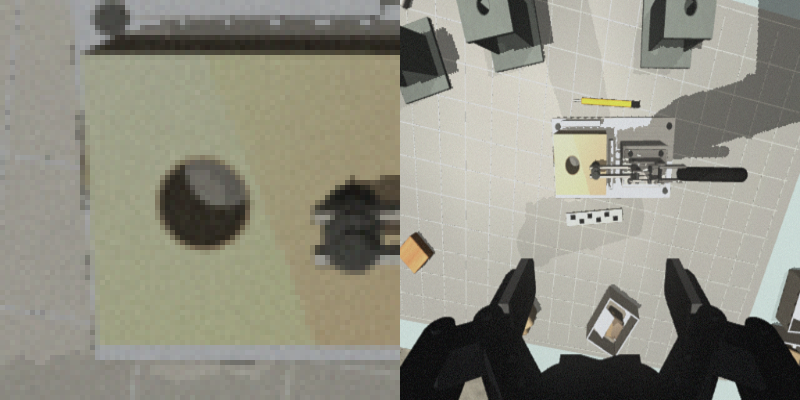

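Hole rim centre is at pixel (220.3,158), agreeing with the first measurement, and the clamp foot is on the block. I check the handle's slope against the bench plane and locate the scope.

```bash
python3 - <<'E'
from h import *
f=np.load("w4.npz");P=f["P"];print("hole",ray(f,220.3,158.0,67))
pin=np.array([486.7,136.1]);sd=np.array([-.183,.983])
S=(P[...,:2]-pin)@sd;n=(P[...,:2]-pin)@np.array([.983,.183]);Z=P[...,2]
def fit(k,t): A=np.c_[S[k],n[k],np.ones(k.sum())];x=np.linalg.lstsq(A,Z[k],rcond=None)[0];print(t,x,k.sum(),np.std(A@x-Z[k]))
fit((abs(Z)<8)&(abs(S)<250)&(abs(n)<150),"bench");fit((abs(Z-67)<5)&(S<-80)&(S>-200)&(abs(n)<50),"block");fit((abs(Z-12)<4)&(abs(n)<60)&(S<60)&(S>-170),"plate")
k=(S>40)&(S<125)&(abs(n)<12)&(Z>90)
ss=np.arange(42,126,4);t=[np.percentile(Z[k&(abs(S-a)<3)],95) for a in ss];print("handle",np.polyfit(ss,t,1))
for nm in("scene","side"):
    im,d,Q=snap(nm,nm+"5");S2=(Q[...,:2]-pin)@sd;n2=(Q[...,:2]-pin)@np.array([.983,.183]);k=(S2>35)&(S2<128)&(abs(n2)<14)&(Q[...,2]>90)
    t=[(a,np.percentile(Q[...,2][k&(abs(S2-a)<4)],85)) for a in range(40,126,6) if (k&(abs(S2-a)<4)).sum()>3];t=np.array(t);print(nm,np.polyfit(t[:,0],t[:,1],1),len(t))
    k=(Q[...,2]>150)&(Q[...,2]<215)&(Q[...,0]>390)&(Q[...,0]<480)&(Q[...,1]>-350)&(Q[...,1]<-250)
    print(nm,"scope",k.sum(),np.nanmedian(Q[k],0),cv2.minAreaRect(Q[k][:,:2].astype(np.float32)), "top",np.mean(Q[k&(Q[...,2]>194)],0))
for a in(0,):
    x=np.array([-np.cos(a),-np.sin(a),0]);z=np.array([0,0,-1.]);y=np.cross(z,x);print(move([400,-290,480],np.stack([x,y,z],1)))
E
```

```text
hole [509.835899    -5.74220358  67.        ]
bench [-9.15558279e-04  5.57786857e-04  1.36769335e+00] 46011 1.174183157324533
block [8.37179272e-04 4.32933326e-03 6.76560050e+01] 3412 1.0139677193704602
plate [-1.30849303e-04  1.85426998e-04  1.26107408e+01] 4077 0.8928612735475298
handle [9.02218036e-02 1.13706193e+02]
scene [-1.81128886e-01  6.48729077e+02] 15
scene scope 225 [ 440.1177731  -303.40865087  186.65876356] ((433.07379150390625, -310.003662109375), (36.26071548461914, 34.495811462402344), 27.467111587524414) top [ 433.6299431  -308.72371103  198.22701722]
side [ -2.66208305 811.06459766] 15
side scope 173 [ 431.02028064 -296.95355138  188.4135862 ] ((434.532470703125, -305.95849609375), (31.566162109375, 37.80332565307617), 28.104507446289062) top [ 433.92861339 -305.94458037  197.36354116]
[ 8.1660e-01 -1.5515e+00  1.8600e-02  1.0000e-04 -1.0000e-04  5.8500e-02]
```

The grip bar slopes 0.09 rad because it is set at about 9.5/95 rad to the handle's line, which also explains its apparent lean when upright. Its mid-grip height of 112–113 mm matches closed. Now to the scope, at (434,-307) and turned about 27.5°.

Call:
carry_out(rows=[[0.33,-0.83,0,0,0,0,1],[0.33,-0.83,0,0,0,0,1],[0.33,-0.83,0,0,0,0,1],[0.33,-0.83,0,0,0,0,1]])

```text
clock: 7.92
position: [468.9, -132.1, 483.7]
ee_rot: [-0.09, 0.996, 0.0, -0.0]
contact_force: [-0.8, 0.7, -0.3]
gripper_width: 85.4
grasp_force: 0.0
```

Call:
carry_out(rows=[[0.33,-0.83,0,0,0,-0.094,1],[0.33,-0.83,0,0,0,-0.094,1],[0.33,-0.83,0,0,0,-0.094,1],[0.33,-0.83,0,0,0,-0.094,1],[0.33,-0.83,0,0,0,-0.094,1]])

```text
clock: 8.55
position: [435.6, -304.9, 483.6]
ee_rot: [-0.238, 0.971, 0.0, -0.0]
contact_force: [0.7, 0.1, -0.0]
gripper_width: 85.6
grasp_force: 0.0
```

```bash
python3 - <<'E'
from h import *
im,d,P=snap("wrist","w6");s=arm.read_state();print(s["clock"],s["position"],s["ee_rot"],s["joints"])
f=np.load("w6.npz")
k=((P[...,2]>190)&(P[...,2]<206)&(P[...,0]>390)&(P[...,0]<480)&(P[...,1]>-355)&(P[...,1]<-255));print(k.sum(),np.mean(P[k],0))
v,u=np.where(k);q=np.array([ray(f,a,b,197)[:2] for a,b in zip(u,v)],np.float32);r=cv2.minAreaRect(q);print(r,u.min(),u.max(),v.min(),v.max())
cv2.imwrite("pics/m6.png",cv2.resize(cv2.convertScaleAbs(im[:,:,::-1],alpha=1.4,beta=15)[60:330,120:400],(560,540)))
E
```

```text
8.6 [ 435.68215053 -304.48201591  483.85351382] [-2.38416300e-01  9.71163016e-01  2.43504854e-04 -6.99140269e-05] [-3.04683643e-01  1.76891461e-01 -8.32066330e-02 -3.55741611e-04
 -1.31107044e+00 -7.84551646e-01]
1183 [ 431.36724685 -310.58717555  197.41136751]
((431.7021484375, -310.5968017578125), (32.661075592041016, 31.479673385620117), 27.48868179321289) 235 269 166 200
```

View pics/m6.png

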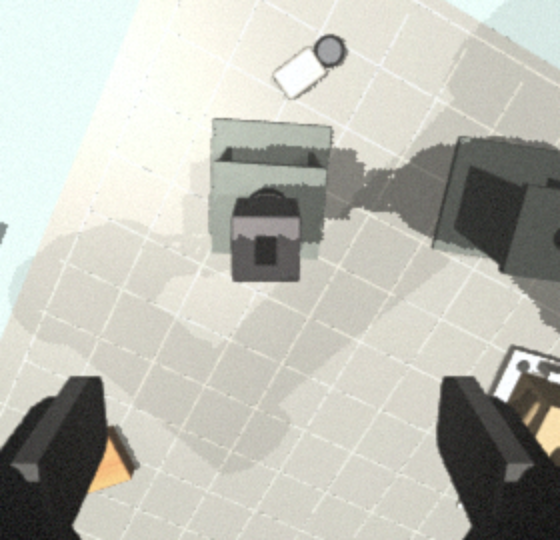

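The cube is at (431.7,-310.6), 32.7 x 31.5 mm and square to the tool; in the crop it is at (265,248), between the open fingers. Descending to grasp.

Call:
carry_out(rows=[[0.031,-0.017,0.2,0,0,0,1],[0.031,-0.017,0.5,0,0,0,1],[0.031,-0.017,0.75,0,0,0,1],[0.031,-0.017,0.75,0,0,0,1],[0.031,-0.017,0.75,0,0,0,0.3],[0.031,-0.017,0.75,0,0,0,-0.3],[0.031,-0.017,0.75,0,0,0,-1],[0.031,-0.017,0.75,0,0,0,-1],[0.031,-0.017,0.75,0,0,0,-1],[0.031,-0.017,0.75,0,0,0,-1],[0.031,-0.017,0.75,0,0,0,-1]])

```text
clock: 9.98
position: [431.2, -311.7, 336.0]
ee_rot: [-0.237, 0.971, -0.001, 0.001]
contact_force: [-0.5, 3.5, 6.4]
gripper_width: 31.3
grasp_force: 59.1
```

Call:
carry_out(rows=[[0,0,-0.05,0,0,0,-1],[0,0,-0.15,0,0,0,-1],[0,0,-0.3,0,0,0,-1],[0,0,-0.45,0,0,0,-1],[0,0,-0.6,0,0,0,-1],[0,0,-0.65,0,0,0,-1],[0,0,-0.65,0,0,0,-1],[0,0,-0.65,0,0,0,-1]])

```text
clock: 10.98
position: [430.7, -311.7, 462.5]
ee_rot: [-0.237, 0.971, 0.001, -0.001]
contact_force: [-0.1, 0.3, -1.9]
gripper_width: 31.0
grasp_force: 59.5
```

```bash
python3 - <<'E'
from h import *
s=arm.read_state();print(s["clock"],s["position"],s["ee_rot"],s["gripper_width"],s["contact_force"])
im,d,P=snap("side","d7");im2,d2,P2=snap("scene","s7")
for Q in(P,P2):
    for lo in range(110,320,15):
        k=(Q[...,2]>lo)&(Q[...,2]<lo+15)&(np.hypot(Q[...,0]-431,Q[...,1]+310)<35)
        if k.sum()>2: print(lo,k.sum(),np.round(np.median(Q[k],0),1),end=" ")
    print()
a=cv2.resize(im[30:180,270:390],(400,500));b=cv2.resize(im2[30:180,130:250],(400,500))
cv2.imwrite("pics/m7.png",cv2.convertScaleAbs(np.hstack([a,b])[:,:,::-1],alpha=1.5,beta=15))
E
```

```text
10.975 [ 430.69594276 -311.65827836  462.4837388 ] [-0.23717928  0.97146462  0.00109489 -0.00113161] 30.99706533166983 [-0.0743914   0.3389288  -1.87557514]
110 161 [ 434.  -306.3  113.3] 140 11 [ 433.  -302.4  146.3] 155 10 [ 429.5 -304.5  162.2] 170 11 [ 432.3 -303.1  177.9] 185 10 [ 430.  -303.9  190.7] 200 14 [ 432.  -304.3  207.5] 215 10 [ 430.7 -303.7  224.1] 230 13 [ 429.6 -301.6  242. ] 245 50 [ 435.1 -296.2  253.3] 260 35 [ 430.3 -299.   265.2] 275 32 [ 431.7 -295.2  284.5] 290 36 [ 427.5 -289.3  298.9] 305 48 [ 425.4 -288.9  312.2] 
110 220 [ 431.  -309.1  113.7] 140 11 [ 432.3 -305.3  148.8] 155 12 [ 432.  -307.   161.5] 170 13 [ 431.5 -307.   177.8] 185 15 [ 431.3 -307.8  193.9] 200 11 [ 432.3 -307.3  207. ] 215 16 [ 432.2 -306.6  220.9] 230 12 [ 431.9 -300.7  241.4] 245 49 [ 440.9 -298.4  254.7] 260 43 [ 437.9 -302.4  265.9] 275 45 [ 442.  -303.7  285.2] 290 77 [ 443.8 -301.5  299.3] 305 101 [ 442.5 -298.9  312.3]
```

View pics/m7.png

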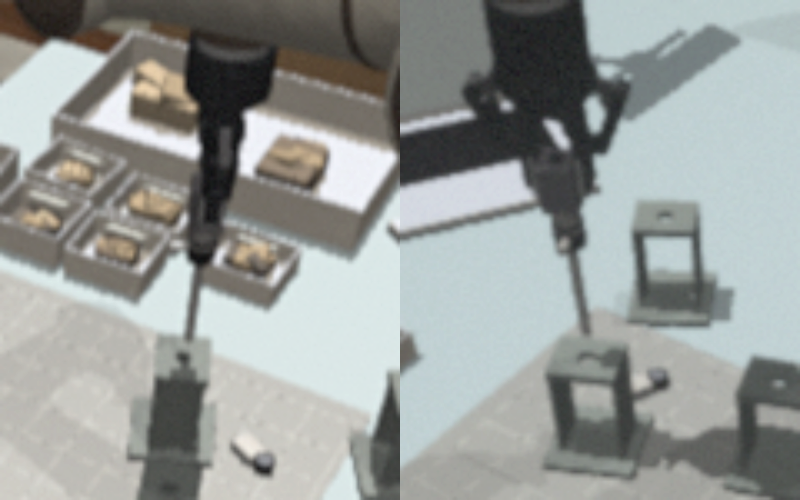

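The scope is out and hangs upright, its tip just above the stand's plate (left panel (188,340), right panel (585,330)). Carrying it over to the hole.

Call:
carry_out(rows=[[-0.06,0.07,0,0,0,0,-1],[-0.18,0.2,0,0,0,0,-1],[-0.32,0.35,0,0,0,0,-1],[-0.45,0.5,0,0,0,0,-1],[-0.53,0.586,0,0,0,0,-1],[-0.53,0.586,0,0,0,0,-1],[-0.53,0.586,0,0,0,0,-1]])

```text
clock: 11.95
position: [470.8, -158.7, 463.9]
ee_rot: [-0.238, 0.971, 0.0, -0.0]
contact_force: [0.4, 0.2, -1.6]
gripper_width: 31.0
grasp_force: 59.6
```

Call:
carry_out(rows=[[-0.06,0.07,0,0,0,0,-1],[-0.18,0.2,0,0,0,0,-1],[-0.32,0.35,0,0,0,0,-1],[-0.45,0.5,0,0,0,0,-1],[-0.53,0.586,0,0,0,0,-1],[-0.53,0.586,0,0,0,0,-1],[-0.53,0.586,0,0,0,0,-1],[-0.53,0.586,0,0,0,0,-1]])

```text
clock: 12.95
position: [510.7, -7.1, 464.1]
ee_rot: [-0.237, 0.972, -0.0, -0.0]
contact_force: [-0.4, 0.8, -2.2]
gripper_width: 31.5
grasp_force: 59.6
```

```bash
python3 - <<'E'
from h import *
s=arm.read_state();print(s["clock"],s["position"],s["ee_rot"],s["gripper_width"],s["contact_force"])
out=[]
K0=[]
for nm in("scene","side","wrist"):
    im,d,P=snap(nm,nm[0]+"8");f=np.load(nm[0]+"8.npz")
    T=f["T"];K=f["K"];c=T[:3,:3].T@(np.array([510,-6,100.])-T[:3,3]);u=int(K[0,2]+K[0,0]*c[0]/-c[2]);v=int(K[1,2]-K[1,1]*c[1]/-c[2]);print(nm,u,v)
    r=32 if nm!="wrist" else 60
    out.append(cv2.resize(im[v-r:v+r,u-r:u+r,::-1],(260,260) if 0 else (266,266),interpolation=cv2.INTER_NEAREST));print("crop origin",u-r,v-r,266/(2*r))
    for lo in range(125,260,12):
        k=(P[...,2]>lo)&(P[...,2]<lo+12)&(np.hypot(P[...,0]-510,P[...,1]+6)<25)
        if k.sum()>2: print(lo,k.sum(),np.round(np.median(P[k],0),1),end=" ")
    print()
cv2.imwrite("pics/m8.png",cv2.convertScaleAbs(np.hstack(out),alpha=1.4,beta=10))
E
```

```text
12.95 [510.74466882  -7.07116562 464.12973118] [-2.36549178e-01  9.71619512e-01 -4.39195252e-05 -9.20753609e-05] 31.54071602621031 [-0.3943994   0.78235712 -2.16935911]
scene 253 193
crop origin 221 161 4.15625
137 8 [513.1  -2.6 146.4] 149 11 [511.   -1.4 155.1] 161 13 [512.9  -2.2 166.9] 173 10 [513.4  -2.2 177.6] 185 11 [513.7  -2.5 191.6] 197 10 [513.6  -3.8 202.6] 209 11 [513.   -3.3 216.9] 221 6 [512.1  -3.2 225.5] 233 5 [510.4   5.6 244. ] 245 31 [522.1   4.9 253.6] 257 55 [521.    0.8 263.4] 
side 258 187
crop origin 226 155 4.15625
137 6 [511.    0.6 145.2] 149 8 [510.5  -0.  154.5] 161 10 [511.3   0.8 168.2] 173 7 [510.    1.2 181. ] 185 8 [5.109e+02 3.000e-01 1.916e+02] 197 12 [ 5.132e+02 -5.000e-01  2.041e+02] 209 9 [ 5.095e+02 -2.000e-01  2.161e+02] 221 12 [511.4   0.  226.5] 233 6 [509.5   7.  243.3] 245 38 [510.6   7.5 252.7] 257 38 [505.4   5.5 264.9] 
wrist 256 169
crop origin 196 109 2.216666666666667
137 20 [507.2  -6.1 144.9] 149 30 [506.8  -5.9 155.6] 161 32 [506.9  -6.3 166.8] 173 44 [507.3  -6.8 179.1] 185 40 [507.1  -6.9 191. ] 197 47 [507.1  -7.1 202.7] 209 32 [507.   -7.1 212. ] 233 53 [499.8 -10.7 243.5] 245 217 [500.2 -11.8 251.4] 257 321 [500.4 -11.5 264.6]
```

View pics/m8.png

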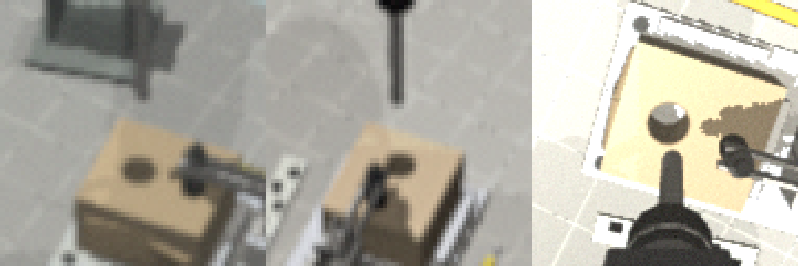

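The tip hangs above the block: at (144,98) with the hole at (139,170) in the scene panel, and at (397,102) with the hole at (400,162) in the side panel. Now the sideways offset of tube to hole within each single camera, so calibration bias cancels.

```bash
cat > off.py <<'E'
from h import *
def lat(nm,fn,h0=(510,-6),zr=(140,222)):
    f=np.load(fn);T=f["T"];K=f["K"];P=f["P"];g=cv2.cvtColor(f["im"],cv2.COLOR_RGB2GRAY).astype(float)
    ax=T[:2,0]/np.linalg.norm(T[:2,0]);o=T[:3,3]
    k=(P[...,2]>zr[0])&(P[...,2]<zr[1])&(np.hypot(P[...,0]-h0[0],P[...,1]-h0[1])<20)
    L=[];Zs=[];fw=np.array([-ax[1],ax[0]])
    for v in np.unique(np.where(k)[0]):
        u=np.where(k[v])[0]
        if len(u)<2: continue
        r=T[:3,:3]@np.array([(u.mean()-K[0,2])/K[0,0],-(v-K[1,2])/K[1,1],-1])
        t=((np.array(h0)-o[:2])@fw)/(r[:2]@fw);p=o+t*r
        L.append((p[:2]-h0)@ax);Zs.append(p[2])
    c=np.polyfit(Zs,L,1);
    return ax,np.median(L),c[0]*1000,np.std(L),f,g
def hole(f,g,box,frac=.7,h0=(510,-6)):
    u0,v0,u1,v1=box;s=g[v0:v1,u0:u1];st=np.percentile(s,80);m=(s<frac*st).astype(np.uint8)
    n,l,st2,c=cv2.connectedComponentsWithStats(m)
    i=l[(v1-v0)//2,(u1-u0)//2]
    return c[i]+[u0,v0],st2[i],ray(f,*(c[i]+[u0,v0]),67)
E
python3 - <<'E'
from off import *
A=[];b=[]
for nm,fn,box in(("scene","s8.npz",(247,195,263,209)),("side","s8.npz",(0,0,0,0))):
    pass
import os;print(os.listdir("."))
E
```

```text
['side5.npz', 'w1.npz', 's8.npz', 'scene0.npz', 's2.npz', 'w4.npz', 'off.py', 'w2.npz', 'side0.npz', 'scene5.npz', 'w8.npz', 'w6.npz', 'w3.npz', 's7.npz', 's3.npz', 'pics', 'wrist0.npz', 'd7.npz', 'h.py']
```

```bash
python3 - <<'E'
from off import *
snap("scene","sc8");snap("side","sd8")
A=[];b=[]
for nm,fn,h in(("scene","sc8.npz",["scene0","scene5","sc8"]),("side","sd8.npz",["side0","side5","sd8"]),("wrist","w8.npz",["w8"])):
    ax,L,sl,sd,f,g=lat(nm,fn)
    print(nm,ax,"tube lat",L,"tilt mrad",sl,"std",sd)
    hs=[]
    for x in h:
        F=np.load(x+".npz");G=cv2.cvtColor(F["im"],cv2.COLOR_RGB2GRAY).astype(float)
        T=F["T"];K=F["K"];c=T[:3,:3].T@(np.array([510,-5,67.])-T[:3,3]);u=K[0,2]+K[0,0]*c[0]/-c[2];v=K[1,2]-K[1,1]*c[1]/-c[2]
        w=(8,7) if nm!="wrist" else (14,14)
        u,v=int(round(u)),int(round(v))
        for fr in(.65,.75):
            c,st,p=hole(F,G,(u-w[0],v-w[1],u+w[0]+1,v+w[1]+1),fr);q=(p[:2]-[510,-6])@ax
            print("  ",x,fr,c,st,np.round(p[:2],1),"hole lat",round(q,2))
E
```

```text
scene [-0.53373853  0.84564956] tube lat 1.828927712538729 tilt mrad 4.734849242715814 std 0.5537566244970644
   scene0 0.65 [253.94285714 201.42857143] [ 5  4  7  6 35] [508.9  -5.4] hole lat 1.11
   scene0 0.75 [253.93023256 201.44186047] [ 4  4  9  6 43] [509.   -5.4] hole lat 1.08
   scene5 0.65 [253.94285714 201.42857143] [ 5  4  7  6 35] [508.9  -5.4] hole lat 1.11
   scene5 0.75 [254.  201.5] [ 4  4  9  6 42] [509.1  -5.1] hole lat 1.27
   sc8 0.65 [253.94285714 201.42857143] [ 5  4  7  6 35] [508.9  -5.4] hole lat 1.11
   sc8 0.75 [254.  201.5] [ 4  4  9  6 42] [509.1  -5.1] hole lat 1.27
side [-0.84587414 -0.53338254] tube lat -4.372698561320774 tilt mrad -18.846298642397304 std 0.6103318405062983
   side0 0.65 [255.97674419 193.58139535] [ 0  2 11  7 43] [520.1  -5.8] hole lat -8.61
   side0 0.75 [255.98039216 193.66666667] [ 0  2 11  8 51] [519.9  -5.5] hole lat -8.59
   side5 0.65 [255.07936508 196.19047619] [ 0  4 11 11 63] [516.7   4.7] hole lat -11.36
   side5 0.75 [255.12328767 196.2739726 ] [ 0  4 11 11 73] [516.4   4.9] hole lat -11.22
   sd8 0.65 [255.01351351 196.82432432] [ 0  4 11 11 74] [515.5   7. ] hole lat -11.55
   sd8 0.75 [255.2195122  196.67073171] [ 0  4 11 11 82] [515.3   6.1] hole lat -10.91
wrist [-0.45937931  0.8882402 ] tube lat 1.1997616773350468 tilt mrad -16.93734972997924 std 0.41609425734157124
   w8 0.65 [256.55172414 165.40517241] [  5   6  19  18 232] [512.   -5.3] hole lat -0.34
   w8 0.75 [256.56826568 164.49077491] [  5   5  19  19 271] [510.9  -5.9] hole lat -0.32
```

```bash
python3 - <<'E'
from off import *
for n in("side0","sd8"):
    F=np.load(n+".npz");g=cv2.cvtColor(F["im"],cv2.COLOR_RGB2GRAY);print(n);print("     ",*range(246,270));
    for v in range(188,202): print(v,*["%3d"%x for x in g[v,246:270]])
E
```

```text
side0
      246 247 248 249 250 251 252 253 254 255 256 257 258 259 260 261 262 263 264 265 266 267 268 269
188 121 124 131 129 128 128 130 132 132 131 129 130 130 130 130 130 128 128 126 125 124 123 123 124
189 122 122 124 109 101 102 116 129 131 131 132 132 131 132 131 132 130 130 130 128 127 127 124 122
190 122 104  94  71  57  58  81 114 131 132 130 129 129 130 132 133 131 130 131 132 130 130 128 123
191 114  79  55  52  59  40  44  93 125 124 113 109 109 113 123 128 131 130 129 130 131 131 130 129
192  90  54  39  57  71  39  25  75 114 101  77  70  70  80  94 115 129 132 130 131 131 129 131 131
193  55  40  40  56  52  28  35  80  96  70  46  43  45  48  58  90 123 132 131 130 129 131 131 131
194  36  32  37  46  41  45  70 103  85  49  37  40  44  41  38  73 120 133 130 131 131 132 132 132
195  32  30  31  32  59  94 111 123  90  50  37  40  41  43  47  79 122 132 131 131 130 131 132 133
196  35  41  34  37  77 122 133 131 110  78  57  52  53  60  79 108 130 132 131 130 131 131 132 131
197  54  77  61  52  93 129 134 132 127 113  99  90  89 100 113 127 131 132 129 131 130 132 
[... 1213 characters left out ...]

195 125 125 125 114  78  41  30  49  51  37  36  40  39  40  47  78 118 126 124 125 124 124 125 127
196 125 126 123 105  56  23  19  23  36  42  49  51  51  56  77 103 122 126 124 125 124 125 126 126
197 124 125 123  95  45  18  15  19  39  73  92  87  86  95 106 121 124 124 124 125 125 125 127 122
198 126 124 113  85  42  20  22  27  55  98 117 114 116 123 125 126 127 126 126 125 127 125 126 112
199 125 121 103  72  37  22  36  35  58  95 102 104 122 127 125 126 127 126 126 124 127 128 122  91
200 125 118 107  62  28  33  48  41  45  66  68  83 120 127 127 125 124 124 126 125 127 125 110  67
201 124 119  99  54  25  41  48  30  27  49  56  77 118 125 126 127 125 124 125 125 128 122  91  47
```

```bash
python3 - <<'E'
from off import *
ax,L,sl,sd,f,g=lat("side","sd8.npz")
p=ray(f,257.6,194.2,67);print(p,"hole lat",(p[:2]-[510,-6])@ax,"tube",L)
for v in range(168,182): print(v,*["%3d"%x for x in g[v,248:268]])
E
```

```text
[514.34222676  -6.35546965  67.        ] hole lat -3.4833760312717947 tube -4.372698561320774
168 112 113 119 123 126 125 118  87  55  43  72 116 125 121 122 122 121 121 123 126
169 112 113 116 125 127 126 118  87  55  44  66 116 124 122 123 122 122 123 122 125
170 117 114 117 123 125 124 119  88  54  41  64 116 125 122 121 123 122 122 123 124
171 118 120 116 119 120 124 119  87  55  44  65 118 126 122 122 122 122 123 128 128
172 115 121 115 118 123 124 119  87  54  43  65 117 125 123 123 121 125 126 130 126
173 115 117 114 116 123 123 122  90  54  42  67 117 124 122 124 122 127 129 127 124
174 115 114 112 113 117 120 121  89  56  43  66 116 127 123 123 121 128 127 125 122
175 113 113 112 113 114 120 119  90  54  45  67 120 126 125 122 119 125 125 122 122
176 112 112 112 111 113 119 121  95  57  39  67 119 131 128 124 120 122 124 123 122
177 112 112 113 113 113 116 122 100  61  41  65 117 129 131 130 127 126 125 123 123
178 114 112 113 113 111 114 120 104  62  39  66 118 129 130 127 129 128 127 127 123
179 113 113 113 114 113 116 122 109  75  56  80 120 131 128 124 124 127 129 124 124
180 113 114 113 113 112 114 124 120 104  96 107 125 129 124 124 122 125 124 125 124
181 114 112 113 114 113 116 123 124 122 122 124 126 125 125 123 124 124 124 124 123
```

Small correction of about (-0.5,-1.2) mm. I lower to just above the mouth and re-check by numbers.

Call:
carry_out(rows=[[0.005,-0.004,0.05,0,0,0,-1],[0.005,-0.004,0.13,0,0,0,-1],[0.005,-0.004,0.2,0,0,0,-1],[0.005,-0.004,0.27,0,0,0,-1],[0.005,-0.004,0.31,0,0,0,-1],[0.005,-0.004,0.31,0,0,0,-1],[0.005,-0.004,0.31,0,0,0,-1],[0.005,-0.004,0.31,0,0,0,-1]])

```text
clock: 14.2
position: [510.6, -7.2, 402.7]
ee_rot: [-0.237, 0.971, -0.0, 0.001]
contact_force: [0.3, 1.0, -2.7]
gripper_width: 31.2
grasp_force: 59.7
```

```bash
python3 - <<'E'
from off import *
s=arm.read_state();print(s["position"],s["ee_rot"],s["gripper_width"],s["contact_force"])
for nm,fn,uv in(("scene","sc9",(254.0,201.5)),("side","sd9",(257.6,194.2)),("wrist","w9",None)):
    snap(nm,fn);ax,L,sl,sd,f,g=lat(nm,fn+".npz",zr=(85,160))
    P=f["P"];k=(P[...,2]>69)&(P[...,2]<160)&(np.hypot(P[...,0]-510,P[...,1]+6)<15);vv,uu=np.where(k)
    print(nm,ax,"tube",L,sl,sd,"lowest row",vv.max(),"min z",P[k][:,2].min())
    if uv: p=ray(f,*uv,67);print("  hole lat",(p[:2]-[510,-6])@ax)
    # colour edges
    if uv:
        for v in range(int(uv[1])-24,int(uv[1])+7,2): print(v,*["%3d"%x for x in g[v,246:266]])
    else:
        T=f["T"];K=f["K"];c=T[:3,:3].T@(np.array([510.5,-6,67.])-T[:3,3]);print("pred hole px",K[0,2]+K[0,0]*c[0]/-c[2],K[1,2]-K[1,1]*c[1]/-c[2])
        for v in range(112,190,4): print(v,*["%3d"%x for x in g[v,236:280:2]])
E
```

```text
[510.58351241  -7.18404008 402.70079327] [-2.37362397e-01  9.71420954e-01 -2.41627174e-05  6.50033838e-04] 31.183309271578825 [ 0.268487    0.98940292 -2.73765443]
scene [-0.53373853  0.84564956] tube 0.9185375362199288 -34.15613115598163 0.9333363441026095 lowest row 202 min z 69.01839863525367
  hole lat 1.2746019678096774
177  92  94  96  93  87  76  89  98  87  66  67  68  76  74  66  65  90 103 104 103
179  66  70  74  72  73  71  64  57  56  59  86 104 112 109 109 108 108 106 106 106
181 107 103  96  91  85  84  72  57  50  59  91 110 107 104 104 104 105 107 108 107
183 113 114 113 108 105 102  87  63  51  56  75  97 105 105 104 104 103 105 105 103
185 119 117 115 108 105 102  87  64  53  55  77  97 104 104 102 102 103 105 103 103
187 116 118 117 113 112 111  91  62  53  57  76  95 103 103 104 104 103 104 105 104
189 114 113 112 115 119 116  93  65  54  56  77  97 104 103 104 103 103 104 105 104
191 113 113 118 122 122 122 100  68  54  57  78 103 108 108 107 105 104 105 105 105
193 118 122 122 125 123 123 108  77  58  57  82 105 113 115 114 112 112 108 107 109
195 122 124 124 1
[... 3401 characters left out ...]
 178 177 178 174 179 179 179 175 175 179 176 173 176 172
164 187 192 188 188 187 187 188 190 180 178 178 173 179 174 178 175 177 176 173 173 176 171
168 193 188 188 188 187 187 191 135 113 112 116 111 121 195 177 161 108  91  88  91  89  87
172 188 188 188 186 186 173  62  58 112 118 114 112 115 112  91  61  70  92  89  91  91  85
176 185 187 187 189 183 107  49  47  50  53  46  51  52  55  59  48  50  86  92  91  87  95
180 185 183 180 187 187 150  52  51  49  61  60  58  50  52  62  59  66  91  94  92  88  93
184 173 175 176 174 174 176 161  87  47  59  56  54  52  47  63 144  88  94  86  81  90  86
188 172 173 176 174 174 174 176 184 183  72  56  53  54  51 161 167  84  99  89  87  89  87
```

Remaining offset is about 1 mm in each view. I make the last small correction and lower to half depth.

Call:
carry_out(rows=[[0.004,-0.0035,0.0,0,0,0,-1],[0.004,-0.0035,0.03,0,0,0,-1],[0.004,-0.0035,0.07,0,0,0,-1],[0.004,-0.0035,0.11,0,0,0,-1],[0.004,-0.0035,0.15,0,0,0,-1],[0.004,-0.0035,0.18,0,0,0,-1],[0.004,-0.0035,0.196,0,0,0,-1],[0.004,-0.0035,0.196,0,0,0,-1],[0.004,-0.0035,0.196,0,0,0,-1],[0.004,-0.0035,0.196,0,0,0,-1],[0.004,-0.0035,0.196,0,0,0,-1]])

```text
clock: 15.72
position: [510.1, -8.2, 363.1]
ee_rot: [-0.237, 0.971, 0.0, 0.0]
contact_force: [-0.3, 0.4, -1.8]
gripper_width: 31.4
grasp_force: 59.7
```

```bash
python3 - <<'E'
from off import *
s=arm.read_state();print(s["clock"],s["position"],s["ee_rot"],s["gripper_width"],s["contact_force"],abs(s["joint_vel"]).max())
f=np.load("sd8.npz");T=f["T"];K=f["K"]  # tip height at TCP z 464.1, from the picture before lowering
for v in(179.5,180):
    r=T[:3,:3]@np.array([(256.8-K[0,2])/K[0,0],-(v-K[1,2])/K[1,1],-1]);o=T[:3,3];fw=np.array([-.533,.846]);t=((np.array([510.5,-6])-o[:2])@fw)/(r[:2]@fw);print("tip z then",(o+t*r)[2],"now",(o+t*r)[2]-464.1+s["position"][2])
for nm,fn in(("scene","sc10"),("side","sd10")):
    im,d,P=snap(nm,fn);g=cv2.cvtColor(im,cv2.COLOR_RGB2GRAY);print(nm)
    for v in range(184,206,2): print(v,*["%3d"%x for x in g[v,246:266]])
    k=(abs(P[...,2]-139)<4)&(np.hypot(P[...,0]-510,P[...,1]+6)<25);print("housing bottom pts",k.sum())
    ss=[(P[...,2]>z)&(P[...,2]<z+4)&(np.hypot(P[...,0]-510,P[...,1]+6)<18) for z in range(125,150,3)];print([int(x.sum()) for x in ss])
E
```

```text
15.725 [510.09562731  -8.20463695 363.10874328] [-2.37318424e-01  9.71431890e-01  7.62995859e-06  2.19088447e-04] 31.410131992891095 [-0.31703621  0.40627405 -1.83723105] 0.002809884959537763
tip z then 138.76001819321755 now 37.768761469789524
tip z then 136.50468237132372 now 35.5134256478957
scene
184 115 113 104  71  30  37  76  95  83  54  26  24  36  82 101 104 103 104 103 102
186 119 119 116  99  72  79 103 107  91  59  39  50  76  98 102 105 104 104 103 103
188 114 113 115 115 111  93  78  78  66  62  85 100 102 104 103 102 103 103 103 103
190 113 114 114 118 123 114  85  58  52  63  93 104 104 104 103 104 104 103 104 105
192 116 118 119 122 125 120  92  61  52  63  95 112 113 110 110 108 105 105 103 106
194 121 120 124 123 122 120  93  60  54  65  97 110 112 113 112 112 110 112 111 111
196 122 124 123 122 123 120  91  60  54  64  96 110 113 110 112 111 112 113 111  97
198 124 122 124 122 122 115  87  58  51  58  77  88  88  88  90  89  89  88  83  59
200 119 118 118 114  93  67  52  47  52  50  46  49  54  62  62  63  63  67  82  71
202 113 112 113 106  79  52  50  53  51  5
[... 453 characters left out ...]
24 126 125 127 129 123  89  56  48  81 130 138 137 137 135 136
192 126 127 126 126 127 125 125 128 117  96  63  49  45  59  96 121 135 137 137 136
194 125 126 127 124 106  72  67  88  71  43  40  48  46  39  41  73 120 132 131 131
196 127 129 126 103  52  18  18  25  37  40  44  48  46  42  46  74 122 128 127 126
198 127 126 115  87  44  20  24  26  39  53  60  62  59  60  60  76 117 129 128 126
200 128 113  81  49  30  34  50  40  39  58  62  62  63  61  58  70 106 126 128 127
202 115  79  52  56  40  48  44  21  17  50  61  61  62  62  60  70 103 126 129 130
204  79  57  90 110  74  39  23  15  33  58  62  62  60  62  62  59  77 121 132 130
housing bottom pts 4
[4, 2, 0, 0, 1, 8, 9, 7, 11]
```

The tube is centred to about 0.1 px in both views (scene 253.9 against the hole's 254.0, side 257.5 against 257.6). The tip is 28–31 mm deep, with the arm still. Handing in.

```bash
python3 -c "
from bench import arm
print(arm.job_done())"
```

```text
the job is handed in; nothing more can be done
None
```

The block is clamped and the borescope is held still and upright, centred in the hole with its tip about 28–31 mm below the block's top; the job is handed in, and no verdict came back.

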